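# Hang the turning template level on the sprung peg

## Task

Take the profile template that stands in the front slot of the rack (the slot between the green strips) and hang it on the steel peg of the blue stand, by the one of its four holes that lets it hang level; slide it back until it rests close against the red collar, let go, and see that it hangs still. The peg's carrier is clamped at an unknown height and the peg is sprung, so feel for the hole gently, never pushing hard on the stand, and leave the other template and everything else on the bench where they are.

Things in the scene. Friction and masses are not known exactly. Their poses are not given: they have to be found in the camera images.
- template_dark: Dark wood profile template: upright board 10 mm thick (x), 180 mm wide (y), 134 mm high (z). Origin: mid thickness, middle of the width, bottom edge. Full width (y -90 to 90) from z 84 up; below that y -90 to 55, stepping out to 77 just under z 84. Board alone: 147 g, centred at y -7.5; the brass disc comes on top (see its point). Real masses differ by up to 15%, board and disc alike.
- template_dark_disc (a point): centre of the dark template's brass disc, 173 g, 36 mm across, 10 mm proud of both faces, at y -60, z 40. Board and disc together balance at a point 47 mm below the row of holes
- template_dark_hole1 (a point): centre of hole 1 of the dark template, mid thickness: 13 mm wide, its top V-shaped (the peg rests about 1.7 mm above the centre), at y -60, z 101 (33 mm below the top edge)
- template_dark_hole2 (a point): centre of hole 2 of the dark template, mid thickness: 13 mm wide, its top V-shaped (the peg rests about 1.7 mm above the centre), at y -36, z 101 (33 mm below the top edge)
- template_dark_hole3 (a point): centre of hole 3 of the dark template, mid thickness: 13 mm wide, its top V-shaped (the peg rests about 1.7 mm above the centre), at y -12, z 101 (33 mm below the top edge)
- template_dark_hole4 (a point): centre of hole 4 of the dark template, mid thickness: 13 mm wide, its top V-shaped (the peg rests about 1.7 mm above the centre), at y 12, z 101 (33 mm below the top edge)
- template_pale: Pale wood profile template: upright board 10 mm thick (x), 180 mm wide (y), 134 mm high (z). Origin: mid thickness, middle of the width, bottom edge. Full width (y -90 to 90) from z 84 up; below that y -90 to 55, stepping out to 77 just under z 84. Board alone: 147 g, centred at y -7.5; the brass disc comes on top (see its point). Real masses differ by up to 15%, board and disc alike.
- template_pale_disc (a point): centre of the pale template's brass disc, 173 g, 36 mm across, 10 mm proud of both faces, at y 28.5, z 40. Board and disc together balance at a point 47 mm below the row of holes
- template_pale_hole1 (a point): centre of hole 1 of the pale template, mid thickness: 13 mm wide, its top V-shaped (the peg rests about 1.7 mm above the centre), at y -60, z 101 (33 mm below the top edge)
- template_pale_hole2 (a point): centre of hole 2 of the pale template, mid thickness: 13 mm wide, its top V-shaped (the peg rests about 1.7 mm above the centre), at y -36, z 101 (33 mm below the top edge)
- template_pale_hole3 (a point): centre of hole 3 of the pale template, mid thickness: 13 mm wide, its top V-shaped (the peg rests about 1.7 mm above the centre), at y -12, z 101 (33 mm below the top edge)
- template_pale_hole4 (a point): centre of hole 4 of the pale template, mid thickness: 13 mm wide, its top V-shaped (the peg rests about 1.7 mm above the centre), at y 12, z 101 (33 mm below the top edge)
- rack: Fixed wooden rack, 170 x 210 mm; the templates stand on edge, in either order, in two slots along its y. Origin: centre of its underside; x across the slots, away from the robot. Front slot (green strips) at x -45, rear slot (plain strips) at x +45. Slot floors 8 mm above the bench, slots 12 mm wide, 18 mm deep: a template's top edge stands 142 mm above the bench.
- stand: Fixed stand: blue post 244 mm high, 24 mm wide, its front face at x -13, carrying an aluminium carrier (front face x -24) with a horizontal steel peg along the stand's -x, towards the robot, at y 0. Origin at bench level. The carrier is clamped firmly at an unknown height, not tracked: the peg's axis lies anywhere from 185 to 215 mm above the bench.
- collar_line (a point): point at bench level straight below the face of the red rubber collar (20 mm across, round the peg's root, stand x -65) against which a hung template rests; pressed, the collar gives about 1 mm per 2 N, up to 5 mm. Behind it a 14 mm rod leads to the carrier, leaving 40 mm for a finger behind a hung template
- tip_line (a point): point at bench level straight below the peg's tip (stand x -95). Peg 9 mm thick, nose tapering to 6 mm over the last 3 mm, 30 mm long before the collar. Pushed on its end it gives way backwards by up to 12 mm, 2 N to start it and 5 N at the stop, and springs out again over a hole. It sits in rubber: 1 mm up or down per 3 N, 2 mm at most
- bowl: turned wooden bowl, 144 mm across and 50 mm high, bystander
- mallet: wooden mallet lying on the bench, bystander
- scraper: small hand tool with a dark wooden handle, lying, bystander
- oil: amber bottle, 60 mm across and 140 mm high, bystander
- sanding_block: cork block 70 x 110 x 35 mm, bystander
- wax_tin: small open metal tin, 70 mm across, 40 mm high, bystander
- finial: small turned pale finial, 48 mm across, 70 mm high, bystander
Things that resemble listed ones, but are neither listed nor needed, are in the scene too. Leave any brown or pink look-alike of the stand alone.

How it is judged:
By the outcome, as a careful person would: the job done as asked, in the order asked, and still so for the second after the job is handed in, with the robot touching nothing.
It also fails if it takes over 72 s, if anything falls off the work surface, if the arm or the gripper's body presses on something with over 40 N, if the wrist force passes 120 N, or if a joint passes its speed limit or range.

## Robot

A 6-joint arm with a two-finger parallel gripper is mounted at the origin on the work surface. World frame = base frame: x ahead of the robot, y to its left, z up, the work surface at z = 0. Lengths are in m, angles in degrees, forces in N, time in s.
With the tool pointing down it reaches from about 0.275 to 0.875 m from the base axis. Payload 12.5 kg.
Tool frame: the origin (TCP) lies on the front face of the gripper's body, between the roots of the fingers; the fingertips stand 73 mm ahead of it and the grasp point (between the pads) lies 54 mm ahead of it; z points along the fingers, y is the line along which they close (so a half turn about z gives the same grasp; the last joint's range is limited). The gripper opens to 85 mm and grips with 20 to 120 N. Pads are 22 mm wide; open, the fingers measure 114 mm over their backs; the gripper's body (76 mm by 85 mm) begins 54 mm behind the grasp point. The pads swing forward as they close: fully open they stand 13 mm farther back than shut.
Start: joints at [-4.847, 20.094, 94.641, -0, 65.266, -4.847], TCP at [0.55, 0, 0.304] pointing down, gripper open.
Joint ranges: [-157.81, 157.81], [-45, 120.19], [0.68, 151.7], [-89.99, 269.99], [4.06, 180], [-164.3, 164.3]. Speed limits (degrees/s): [127.2, 127.2, 159.86, 180, 180, 180].

## Interface

Orientations are given as [roll, pitch, yaw] about the fixed x, y, z axes, in that order (R = Rz(yaw) Ry(pitch) Rx(roll)).
In Python, from rig import arm gives the robot as it stands. The module is installed in compiled form; this text tells all that it offers.
- The arm moves only by the shell command python3 -m inch 'ROWS'. ROWS is a JSON object of lists of equal length, an entry for each row: "xyz": the shift along the tool's x, y, z in m, a list of three; "turn": the turn, a rotation vector about the tool's x, y, z in degrees, a list of three; "hand": the closure, from 0 (fully open) to 1 (shut). In form: {"xyz": [[tx, ty, tz], ...], "turn": [[wx, wy, wz], ...], "hand": [hand, ...]}. A call has 1 to 20 rows; each row shifts and turns the commanded pose from where the row before left it, along the tool's axes as they then stand; what a row does not reach is not made up. A row lasts 1/8 s, in which the tool goes at most 62.5 mm and 10.7 degrees, less where a joint would pass 70% of its speed; a pose out of reach is approached as far as the arm can. A call is refused whole if a number of a shift passes 0.0625 or a number of a turn 10.7, either way. A call with a gripper value outside its range is refused whole. The fingers move at their own pace and stop on an object; the grip force is fixed at half the most. Time passes only in rows, so rows that do not move let the fingers close. It gives the time, the measured TCP pose, the force, the opening and the grip force at its end, in the units of the state.
- arm.read_state(): the state, without advancing time (a new reading comes with each control period).
- arm.camera(name): name is "scene" or "side" or "wrist"; returns the picture (420x560x3 uint8, red, green, blue); there is no depth.
- arm.camera_params(name): a dict with "fov_y" (degrees; the focal length in pixels is half the picture's height over the tangent of half this angle, whatever the lens; pixels are square), "cx", "cy" (the principal point, pixels), "D" ([k1, k2, p1, p2, k3] as OpenCV has them; the pictures are not rectified), "world_from_camera" (4x4, takes a point from camera to world coordinates). Camera axes: x right, y down, z forward; pixel columns grow to the right and rows downward; lengths in m; the calibration is good to about 2 mm. A picture is of the moment at which its call begins: read the wrist's pose just before it. camera_params takes no time and is no camera call; for the wrist camera it gives the pose at the moment of the call.
- arm.job_done(): hands the job in; it is judged then, once.
The state is a dict: "time_s": time; "joint_positions": joint angles; "joint_vel": joint speeds; "joint_efforts": joint torques, N m; "ee_pos": TCP position; "ee_rot": TCP orientation; "force": force on the tool from outside, world axes, zero at the start; "moment": the same for the moment, N m; "finger_gap": finger opening in m; "grip_force": force on a finger pad.
Only numpy, scipy, OpenCV 4.12 (cv2) and the standard library are available. Lean on these libraries where they do the work, as an engineer would, in place of code of your own. Each camera call takes 0.05 s, during which the arm holds its last target. There are 200 camera calls.

## Working session

There is one attempt and no reset: what is moved stays moved. The work goes in short steps, Python scripts to look and compute and a shell command to move; the robot and the scene stay as the last step left them, time stands still between calls to the robot, and variables do not carry over. Pictures are saved under pics/ and viewed, at most 10 in all, crops included, and the job is handed in when it is done.

```bash
mkdir -p pics; cat > h.py <<'E'
import numpy as np, cv2
from rig import arm
def cam(n,f=None):
    p=arm.camera_params(n); im=arm.camera(n)
    if f: cv2.imwrite('pics/'+f,im[:,:,::-1])
    return im,p
def K(p):
    f=210/np.tan(np.radians(p['fov_y'])/2); return np.array([[f,0,p['cx']],[0,f,p['cy']],[0,0,1]])
def ray(p,uv):
    q=cv2.undistortPoints(np.array([[uv]],float),K(p),np.array(p['D']))[0,0]
    T=np.array(p['world_from_camera']); d=T[:3,:3]@np.array([q[0],q[1],1]); return T[:3,3],d/np.linalg.norm(d)
def plane(p,uv,z,ax=2):
    o,d=ray(p,uv); return o+d*(z-o[ax])/d[ax]
def tri(*pu):
    A=0;b=0;R=[ray(p,u) for p,u in pu]
    for o,d in R:
        M=np.eye(3)-np.outer(d,d);A=A+M;b=b+M@o
    x=np.linalg.solve(A,b); return x,[np.linalg.norm((np.eye(3)-np.outer(d,d))@(x-o)) for o,d in R]
def proj(p,X):
    T=np.linalg.inv(np.array(p['world_from_camera']))
    return cv2.projectPoints(np.array(X,float).reshape(-1,1,3),cv2.Rodrigues(T[:3,:3])[0],T[:3,3],K(p),np.array(p['D']))[0][:,0]
E
python3 - <<'E'
from h import *
ims=[]
for n in ('scene','side','wrist'):
    im,p=cam(n,n+'0.png'); print(n,np.round(p['world_from_camera'],3).tolist(),p['fov_y'],p['D'])
print(arm.read_state())
E
```

```text
scene [[-0.496, 0.545, -0.676, 1.344], [0.869, 0.306, -0.39, 0.493], [-0.006, -0.78, -0.625, 0.875], [0.0, 0.0, 0.0, 1.0]] 45.94450111798228 [-0.04749017  0.          0.          0.          0.        ]
side [[0.978, -0.123, 0.167, 0.25], [-0.207, -0.595, 0.776, -1.0], [0.004, -0.794, -0.608, 0.886], [0.0, 0.0, 0.0, 1.0]] 51.260377671179285 [0.02579371 0.         0.         0.         0.        ]
wrist [[1.0, -0.0, -0.002, 0.551], [-0.001, -0.963, -0.269, 0.069], [-0.002, 0.269, -0.963, 0.372], [0.0, 0.0, 0.0, 1.0]] 65.61885437397635 [0.00509293 0.         0.         0.         0.        ]
{'time_s': 0.15, 'joint_positions': array([-4.84597798e+00,  2.01181985e+01,  9.46681613e+01, -4.22255507e-04,
        6.52666766e+01, -4.84783610e+00]), 'joint_vel': array([ 0.03086094, -0.03083627, -0.22948663,  0.06963744, -0.00974046,
        0.0391605 ]), 'joint_efforts': array([ 7.13946501e-04, -5.06248283e+01, -2.91500723e+01, -2.80964593e-05,
        3.35960038e-03, -3.10250061e-05]), 'ee_pos': array([5.49808275e-01, 5.24888910e-05, 3.03475388e-01]), 'ee_rot': array([-1.79947121e+02, -4.10010938e-03,  9.00020331e+01]), 'force': array([ 0.09646185,  0.22807216, -0.34747071]), 'moment': array([0.00264132, 0.03822885, 0.00599793]), 'grip_force': 0.0, 'finger_gap': 0.08526505115532117}
```

View pics/scene0.png

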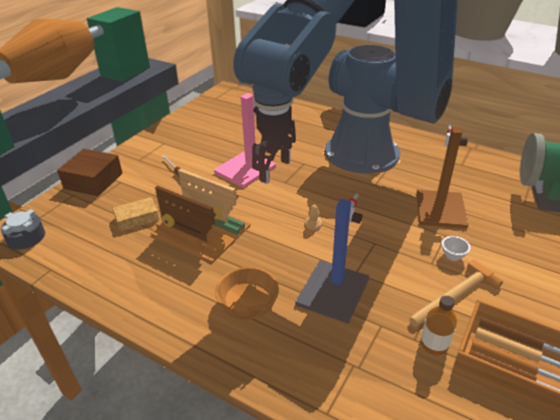

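View pics/side0.png

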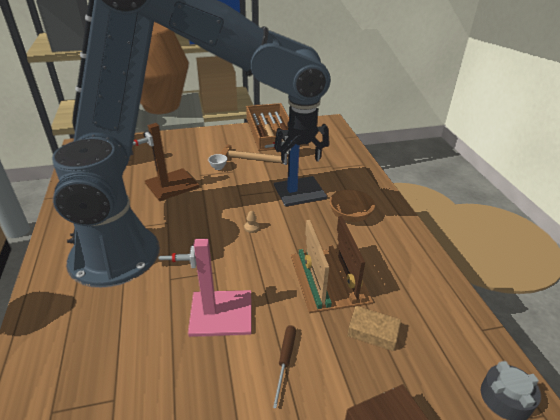

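Pale template appears to be in the green-strip front slot, the blue stand is at the far side, and the pink and brown stands are look-alikes. I'll zoom in on both views.

```bash
python3 - <<'E'
import cv2,numpy as np
from h import *
s=cv2.imread('pics/scene0.png'); t=cv2.imread('pics/side0.png')
r=lambda im,y0,y1,x0,x1:cv2.resize(im[y0:y1,x0:x1],(400,300),interpolation=2)
o=np.vstack([np.hstack([r(s,160,250,140,260),r(s,190,325,285,465-0)]),np.hstack([r(t,215,320,270,410),r(t,120,210,250,370)])])
cv2.imwrite('pics/c1.png',o)
ps=arm.camera_params('scene');pd=arm.camera_params('side')
for n,p,u in [('st',ps,(335,285)),('st',pd,(298,190)),('rack',ps,(200,230)),('rack',pd,(335,290))]: print(n,plane(p,u,0))
E
```

```text
st [ 5.84170705e-01  1.81570073e-01 -1.11022302e-16]
st [ 6.05623427e-01  1.99637964e-01 -1.11022302e-16]
rack [ 0.58136694 -0.22447241  0.        ]
rack [ 0.58439244 -0.26423633  0.        ]
```

View pics/c1.png

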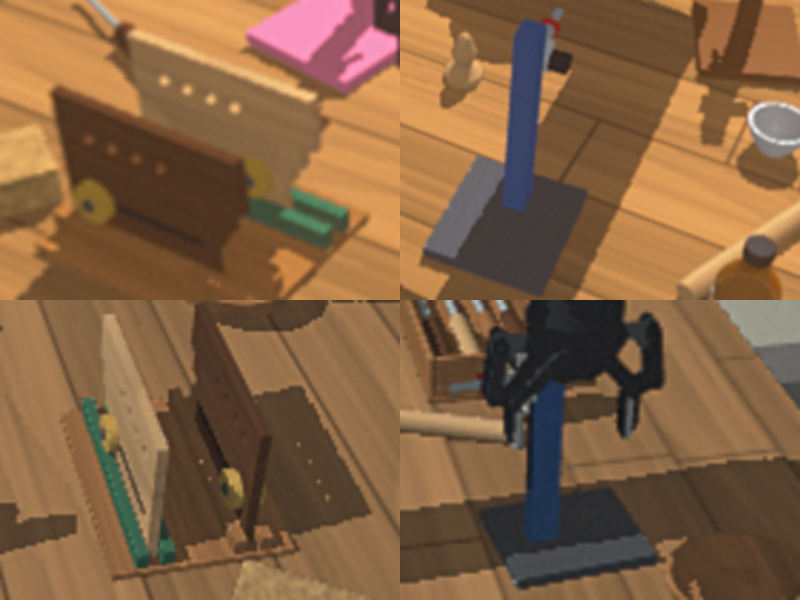

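Top-left: the pale board is in the green front slot, with its stepped end towards world +y, so hole 4 is the hole nearest the board's middle. Its balance point is y ≈ 12, which also gives hole 4. The peg points towards the robot, towards −x. Next I'll take wrist views at the rack, with the arm clear of the stand.

```bash
python3 -m inch '{"xyz":[[-0.04,-0.003,0],[-0.04,-0.003,0],[-0.04,-0.004,0],[-0.04,0,0],[0,0,0]],"turn":[[0,0,0],[0,0,0],[0,0,0],[0,0,0],[0,0,0]],"hand":[0,0,0,0,0]}'
python3 - <<'E'
from h import *
import pickle
d={'a':cam('wrist','wa.png'),'sc':cam('scene','sc1.png'),'si':cam('side','si1.png')}
pickle.dump(d,open('a.pkl','wb'))
E
python3 -m inch '{"xyz":[[-0.04,0,0],[-0.04,0,0],[0,0,0]],"turn":[[0,0,0],[0,0,0],[0,0,0]],"hand":[0,0,0]}'
python3 - <<'E'
from h import *
import pickle
d=pickle.load(open('a.pkl','rb')); d['b']=cam('wrist','wb.png'); pickle.dump(d,open('a.pkl','wb'))
r=lambda im:cv2.resize(im,(400,300),interpolation=3)
B=lambda k:d[k][0][:,:,::-1]
cv2.imwrite('pics/c2.png',np.vstack([np.hstack([r(B('a')),r(B('b'))]),np.hstack([r(B('sc')[180:255,310:410]),r(B('si')[120:210,230:350])])]))
E
```

```text
time_s: 0.78
ee_pos: [0.5397, -0.162, 0.3035]
ee_rot: [-180.0, 0.0, 89.8]
force: [-0.2, 0.5, -0.1]
finger_gap: 0.0854
grip_force: 0.0
time_s: 1.3
ee_pos: [0.54, -0.2408, 0.3037]
ee_rot: [-180.0, 0.0, 89.9]
force: [-0.7, 0.5, 0.2]
finger_gap: 0.085
grip_force: 0.0
```

View pics/c2.png

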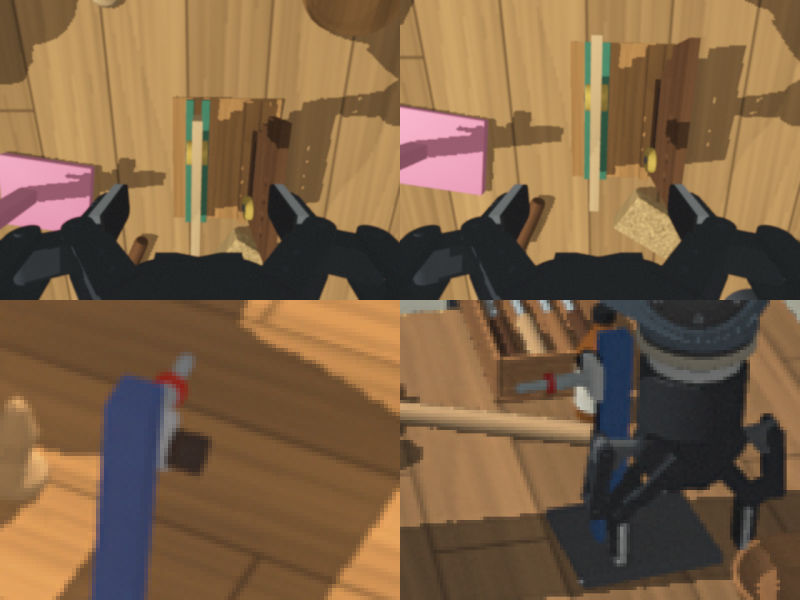

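Bottom row: the peg tip is at about scene px (358,194) and side px (265,146), and the red collar at about (353,202) and (275,145). Top row: the pale board's top edge runs almost along world y, at wrist-b px u≈275, v≈50–294. Now I'll measure both.

```bash
python3 - <<'E'
from h import *
import pickle
d=pickle.load(open('a.pkl','rb'))
# collar
def red(k,x0,x1,y0,y1):
    im=d[k][0].astype(int)[y0:y1,x0:x1]; m=(im[...,0]>im[...,1]+70)&(im[...,0]>im[...,2]+60)&(im[...,1]<75)
    ys,xs=np.nonzero(m); return (xs.mean()+x0,ys.mean()+y0),len(xs)
rs=red('sc',340,372,185,215); ri=red('si',262,290,130,160); print(rs,ri)
ps,pi=d['sc'][1],d['si'][1]
print('collar',tri((ps,rs[0]),(pi,ri[0])))
print('tip',tri((ps,(358.5,193.8)),(pi,(264.2,146.5))))
# strip
for k in 'ab':
    im=d[k][0]; h=cv2.cvtColor(im,cv2.COLOR_RGB2HSV)
    for v in range(40,310,15):
        row=im[v,255:300].astype(int)
        m=(row[:,0]>150)&(row[:,2]>95)
        xs=np.nonzero(m)[0]+255
        print(k,v,(xs.min(),xs.max(),len(xs)) if len(xs) else None, h[v,275], im[v,275])
E
```

```text
((np.float64(353.1363636363636), np.float64(200.3181818181818)), 22) ((np.float64(274.6), np.float64(144.0)), 5)
collar (array([0.51416458, 0.17928194, 0.20551906]), [np.float64(0.0016587586747824545), np.float64(0.0016587586747824029)])
tip (array([0.48056811, 0.17799738, 0.2012654 ]), [np.float64(0.001772437283825484), np.float64(0.0017724372838255724)])
a 40 (np.int64(255), np.int64(255), 1) [ 17 131 173] [173 134  84]
a 55 None [ 17 133 171] [171 132  82]
a 70 None [ 17 131 171] [171 133  83]
a 85 None [ 17 131 171] [171 133  83]
a 100 None [ 17 133 172] [172 133  82]
a 115 None [ 17 129 172] [172 133  85]
a 130 None [ 17 131 171] [171 133  83]
a 145 None [ 15 153 115] [115  81  46]
a 160 None [ 16 134 116] [116  88  55]
a 175 (np.int64(269), np.int64(283), 15) [ 19  97 218] [218 187 135]
a 190 (np.int64(269), np.int64(282), 14) [ 19  98 216] [216 186 133]
a 205 (np.int64(269), np.int64(282), 14) [ 19  99 214] [214 184 131]
a 220 (np.int64(268), np.int64(281), 14) [ 19  98 213] [213 182 131]
a 235 (np.int64(268), np.int64(281), 14) [ 19  98 211] [211 182 130]
a 250 (np.int64(268)
[... 763 characters left out ...]
2 182 132]
b 160 (np.int64(266), np.int64(280), 15) [ 19  98 211] [211 181 130]
b 175 (np.int64(266), np.int64(280), 15) [ 19 102 207] [207 177 124]
b 190 (np.int64(266), np.int64(279), 14) [ 20 100 203] [203 175 123]
b 205 (np.int64(266), np.int64(279), 14) [ 19  98 209] [209 179 129]
b 220 (np.int64(266), np.int64(279), 14) [ 19  99 214] [214 184 131]
b 235 (np.int64(266), np.int64(278), 13) [ 19  99 214] [214 183 131]
b 250 (np.int64(256), np.int64(278), 16) [ 19  98 213] [213 183 131]
b 265 (np.int64(255), np.int64(278), 17) [ 19  99 211] [211 181 129]
b 280 (np.int64(255), np.int64(278), 17) [ 19 100 212] [212 182 129]
b 295 (np.int64(257), np.int64(277), 16) [ 18 105 201] [201 168 118]
```

```bash
python3 - <<'E'
from h import *
import pickle
d=pickle.load(open('a.pkl','rb')); S=np.array
E={}
for k in 'ab':
    g=d[k][0][:,:,2].astype(float)[:, 271:277].mean(1)
    print(k,np.round(g[30:60] if k=='b' else g[155:185]).astype(int), np.round(g[284:306]).astype(int))
    s=slice(30,70) if k=='b' else slice(155,190)
    E[k]=s.start+np.argmax(np.diff(g[s]))+0.5
eb=284+np.argmin(np.diff(g[284:306]))+.5
pa,pb=d['a'][1],d['b'][1]
print(E,eb)
x,r=tri((pa,(276.5,E['a'])),(pb,(275.5,E['b']))); print('+y end',x,r)
P=plane(pb,(275.3,E['b']),x[2]);Q=plane(pb,(271.3,eb),x[2]); print(P,Q,np.linalg.norm(P-Q),np.degrees(np.arctan2(P[0]-Q[0],P[1]-Q[1])))
P=plane(pb,(275.3,E['b']),.142);Q=plane(pb,(271.3,eb),.142); print(P,Q,np.linalg.norm(P-Q))
A=plane(pa,(276.7,172),.142);B=plane(pa,(274,295),.142);print(A,B,np.degrees(np.arctan2(A[0]-B[0],A[1]-B[1])))
L=plane(pb,(266,145),.142),plane(pb,(281,145),.142);print(L)
E
```

```text
a [ 52  50  50  52  52  59  65  68  69  70  69  69  71  78  97 119 130 134
 135 136 135 135 136 134 135 135 135 134 134 134] [123 123 122 121 122 122 122 121 122 122 122 121 121 121 121 123 124 125
 126 126 126 125]
b [ 86  85  85  85  84  86  85  85  86  85  85  86  85  85  85  85  85  86
  95 116 132 138 138 139 138 138 138 138 138 139] [130 130 131 131 130 130 129 129 130 130 127 116  98  86  85  84  84  85
  84  85  86  84]
{'a': np.float64(169.5), 'b': np.float64(48.5)} 295.5
+y end [ 0.53945555 -0.13068594  0.14180036] [np.float64(5.619179922469596e-05), np.float64(5.619179922492615e-05)]
[ 0.53926987 -0.13068578  0.14180036] [ 0.53534827 -0.31055962  0.14180036] 0.1799165837960737 1.248958946342673
[ 0.53927139 -0.13072169  0.142     ] [ 0.53535319 -0.31043999  0.142     ] 0.17976100029413816
[ 0.53964707 -0.13245017  0.142     ] [ 0.5370431  -0.23110949  0.142     ] 1.5118906980257536
(array([ 0.53252308, -0.19225291,  0.142     ]), array([ 0.54299976, -0.19227323,  0.142     ]))
```

The measured board is 179.9 mm long with its top at 141.8 mm, which matches the text. Its centre is (0.5373,−0.2206), yaw −1.3°. I'll descend over hole 4 (y +12) and grip.

```bash
python3 -m inch '{"xyz":[[0.0322,-0.0025,0],[0,0,0.04],[0,0,0.04],[0,0,0.0275],[0,0,0],[0,0,0],[0,0,0],[0,0,0],[0,0,0],[0,0,0],[0,0,0]],"turn":[[0,0,1.2],[0,0,0],[0,0,0],[0,0,0],[0,0,0],[0,0,0],[0,0,0],[0,0,0],[0,0,0],[0,0,0],[0,0,0]],"hand":[0,0,0.2,0.4,0.6,1,1,1,1,1,1]}'
```

```text
time_s: 2.72
ee_pos: [0.5381, -0.2076, 0.1981]
ee_rot: [179.9, 0.0, 88.8]
force: [0.1, 4.4, 7.2]
finger_gap: 0.0083
grip_force: 61.2
```

```bash
python3 -m inch '{"xyz":[[0,0,-0.01],[0,0,-0.02],[0,0,-0.03],[0,0,-0.04],[0,0,-0.04],[0.02,0,-0.022],[0.045,0,0],[0.045,0,0],[0.045,-0.02,0],[0.045,-0.03,0],[0.04,-0.03,0],[0.02,-0.0245,0],[0,0,0]],"turn":[[0,0,0],[0,0,0],[0,0,0],[0,0,0],[0,0,0],[0,0,0],[0,0,0],[0,0,0],[0,0,0],[0,0,0],[0,0,0],[0,0,0],[0,0,0]],"hand":[1,1,1,1,1,1,1,1,1,1,1,1,1]}'
python3 - <<'E'
from h import *
import pickle
d={'c':cam('wrist','wc.png'),'sc':cam('scene','sc2.png')}
pickle.dump(d,open('b.pkl','wb'))
E
python3 -m inch '{"xyz":[[0.03,0,0],[0.02,0,0],[0,0,0]],"turn":[[0,0,0],[0,0,0],[0,0,0]],"hand":[1,1,1]}'
python3 - <<'E'
from h import *
import pickle
d=pickle.load(open('b.pkl','rb')); d['d']=cam('wrist','wd.png');d['si']=cam('side','si2.png'); pickle.dump(d,open('b.pkl','wb'))
r=lambda im:cv2.resize(im,(400,300),interpolation=3)
B=lambda k:d[k][0][:,:,::-1]
cv2.imwrite('pics/c3.png',np.vstack([np.hstack([r(B('c')),r(B('d'))]),np.hstack([r(B('sc')),r(B('si'))])]))
E
```

```text
time_s: 4.35
ee_pos: [0.4371, 0.0554, 0.3591]
ee_rot: [180.0, -0.0, 88.9]
force: [-1.0, -0.3, -3.8]
finger_gap: 0.0081
grip_force: 59.7
time_s: 4.82
ee_pos: [0.4401, 0.1045, 0.3584]
ee_rot: [180.0, 0.0, 88.8]
force: [0.5, 0.6, -3.3]
finger_gap: 0.0084
grip_force: 59.7
```

View pics/c3.png

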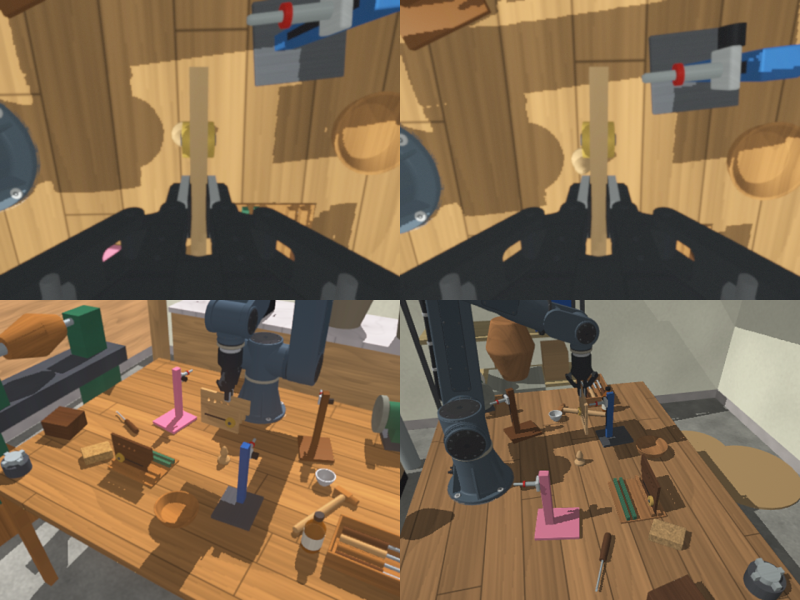

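The board is held level, with its edge at wrist u≈280. The peg tip is at wrist-c (347,28) and wrist-d (340,109), and the collar at (400,18) and (391,105). I'll refine these by mask and triangulate.

```bash
python3 - <<'E'
from h import *
import pickle
d=pickle.load(open('b.pkl','rb'))
R={}
for k,(u,v) in {'c':(347,28),'d':(340,109)}.items():
    im=d[k][0].astype(int); h=cv2.cvtColor(d[k][0],cv2.COLOR_RGB2HSV)
    x0,x1,y0,y1=u-12,u+75,max(v-35,0),v+25
    sub=im[y0:y1,x0:x1]
    m=(sub[...,0]>sub[...,1]+80)&(sub[...,0]>sub[...,2]+80)&(sub[...,1]<80)
    ys,xs=np.nonzero(m); rc=(xs.mean()+x0,ys.mean()+y0); w=(xs.min()+x0,xs.max()+x0,ys.min()+y0,ys.max()+y0)
    g=(np.ptp(sub,axis=2)<30)&(sub.min(2)>90)
    L=[]
    for x in range(0,45,3):
        yy=np.nonzero(g[:,x])[0]
        if len(yy)>=2: L.append((x+x0,yy.min()+y0,yy.max()+y0))
    print(k,rc,w,len(xs),L)
E
```

```text
c (np.float64(400.75816993464053), np.float64(20.66013071895425)) (np.int64(391), np.int64(408), np.int64(3), np.int64(39)) 459 [(347, np.int64(22), np.int64(34)), (350, np.int64(20), np.int64(35)), (353, np.int64(19), np.int64(35)), (356, np.int64(19), np.int64(35)), (359, np.int64(19), np.int64(34)), (362, np.int64(18), np.int64(34)), (365, np.int64(18), np.int64(34)), (368, np.int64(17), np.int64(33)), (371, np.int64(17), np.int64(33)), (374, np.int64(17), np.int64(32)), (377, np.int64(16), np.int64(32))]
d (np.float64(390.5542857142857), np.float64(103.26)) (np.int64(382), np.int64(397), np.int64(89), np.int64(118)) 350 [(340, np.int64(105), np.int64(113)), (343, np.int64(102), np.int64(115)), (346, np.int64(102), np.int64(115)), (349, np.int64(102), np.int64(115)), (352, np.int64(101), np.int64(133)), (355, np.int64(101), np.int64(133)), (358, np.int64(100), np.int64(133)), (361, np.int64(100), np.int64(133)), (364, np.int64(100), np.int64(133)), (367, np.int64(99), np.int64(133)), (370, np.int64(99), np.int64(133))]
```

```bash
python3 - <<'E'
from h import *
import pickle
d=pickle.load(open('b.pkl','rb')); c,e=d['c'][1],d['d'][1]
T,r=tri((c,(345.8,28.2)),(e,(338.8,109)));print('tip',T,r)
C,r2=tri((c,(391,22.2)),(e,(382,104.4)));print('collar',C,r2,np.linalg.norm(T-C),np.degrees(np.arctan2(C[1]-T[1],C[0]-T[0])))
# known height variant
for p,a,b in((c,(345.8,28.2),(391,22.2)),(e,(338.8,109),(382,104.4))):
    A=plane(p,a,.2);B=plane(p,b,.2);print(A,B,np.degrees(np.arctan2(B[1]-A[1],B[0]-A[0])))
# scene + side w/ first views
f=pickle.load(open('a.pkl','rb'))
for X in(T,C,(T+C)/2): print(proj(f['sc'][1],X),proj(f['si'][1],X))
# held board edges at its top, wrist d
im=d['d'][0].astype(int)
for v in range(90,260,20):
    row=im[v,255:310];print(v,[tuple(q) for q in row[::3]][:0],np.nonzero((row[:,0]>135)&(row[:,2]<125)&(row[:,0]-row[:,2]>45)&(row[:,0]-row[:,2]<90))[0][[0,-1]]+255)
E
```

```text
tip [0.48340736 0.17623139 0.19818482] [np.float64(3.197810904852554e-05), np.float64(3.197810904836988e-05)]
collar [0.51136993 0.17850924 0.20036797] [np.float64(0.0002064351781195121), np.float64(0.00020643517811951486)] 0.028140008989983926 4.657079239258344
[0.48309133 0.17581825 0.2       ] [0.51126983 0.17859281 0.2       ] 5.62343133490137
[0.48305037 0.17620861 0.2       ] [0.51169765 0.17850956 0.2       ] 4.592144593080405
[[356.59895933 195.83381217]] [[264.79460615 147.15452482]]
[[352.59413618 201.88074689]] [[273.37926788 145.29093429]]
[[354.61580357 198.82842576]] [[269.09486046 146.221164  ]]
90 [] [255 309]
110 [] [255 309]
130 [] [265 290]
150 [] [265 290]
170 [] [265 291]
190 [] [255 302]
210 [] [265 294]
230 [] [255 290]
250 [] [266 303]
```

Peg axis: tip (0.483,0.176,0.200), collar 28 mm behind it against the stated 30, yaw about 5°. The height lies within 185–215 mm. I'll turn the board square to the peg and stop 25 mm in front of the tip.

```bash
python3 -m inch '{"xyz":[[0,0,0],[0.03,0.008,0],[0.0384,0.0161,0],[0,0,0.035],[0,0,0.025],[0,0,0.0088],[0,0,0],[0,0,0]],"turn":[[0,0,-6.2],[0,0,0],[0,0,0],[0,0,0],[0,0,0],[0,0,0],[0,0,0],[0,0,0]],"hand":[1,1,1,1,1,1,1,1]}'
python3 - <<'E'
from h import *
import pickle
s=arm.read_state(); print(s['ee_pos'],s['ee_rot'],s['force'])
d={k:cam(k,k+'3.png') for k in('wrist','scene','side')}
pickle.dump(d,open('c.pkl','wb'))
print(proj(d['scene'][1],[.4832,.176,.2]),proj(d['side'][1],[.4832,.176,.2]))
r=lambda im:cv2.resize(im,(400,300),interpolation=3)
B=lambda k:d[k][0][:,:,::-1]
cv2.imwrite('pics/c4.png',np.vstack([np.hstack([r(B('wrist')),r(B('wrist')[60:165,220:360])]),np.hstack([r(B('scene')[165:270,290:430]),r(B('side')[110:215,210:350])])]))
E
```

```text
time_s: 5.92
ee_pos: [0.4581, 0.1744, 0.2906]
ee_rot: [179.9, -0.0, 95.0]
force: [-0.1, 0.9, -3.6]
finger_gap: 0.0081
grip_force: 59.7
[0.45806339 0.17442837 0.29064121] [ 1.79901810e+02 -1.66336340e-02  9.49756768e+01] [-0.11339861  0.921686   -3.58669231]
[[356.60551671 195.11802761]] [[264.74186915 146.68903386]]
```

View pics/c4.png

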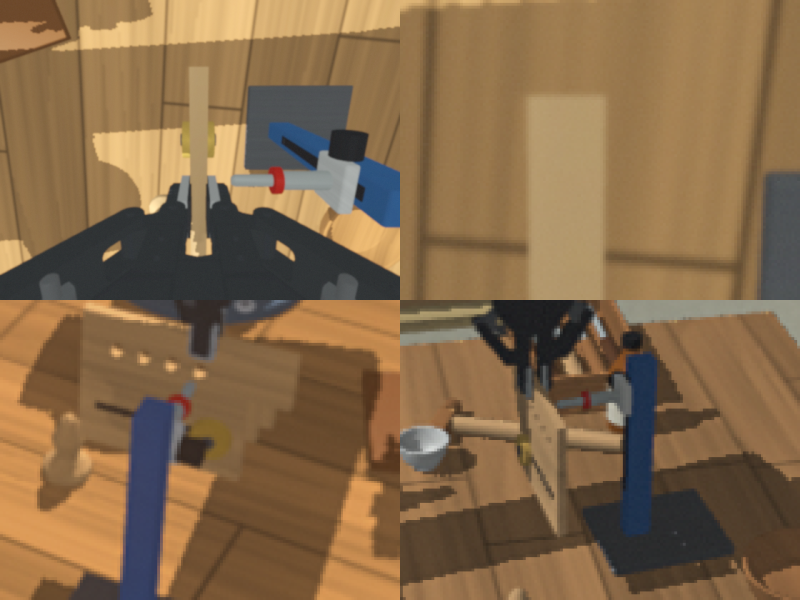

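The board is level and upright in front of the peg. Hole 4 is at scene px ≈(359.7,190.6), with the peg tip just in front of it at ≈(356.5,194), and the wrist sees the tip at ≈(325,255). I'll check hole against peg numerically.

```bash
python3 - <<'E'
from h import *
import pickle
d=pickle.load(open('c.pkl','rb')); b=pickle.load(open('b.pkl','rb'))
im=d['scene'][0]
g=im[183:198,320:366].astype(int); 
# hole blobs: bright
m=(g[...,0]>225); n,l,s,c=cv2.connectedComponentsWithStats(m.astype(np.uint8)); print([(s[i,4],c[i]+[320,183]) for i in range(1,n)])
p=d['scene'][1]
y=np.array([-.0872,.9962,0])
for k,o in enumerate((-.072,-.048,-.024,0)): print(k+1,proj(p,np.array([.4583,.1738,.2015])+y*o+np.array([.005,0,0])))
w=d['wrist']; sub=w[0].astype(int)[235:275,315:395]
m=(sub[...,0]>sub[...,1]+80)&(sub[...,1]<80); ys,xs=np.nonzero(m); print('red',xs.min()+315,xs.max()+315,ys.min()+235,ys.max()+235)
gg=(np.ptp(sub,axis=2)<30)&(sub.min(2)>90)
print([(x+315,*(np.nonzero(gg[:,x])[0][[0,-1]]+235)) for x in range(0,60,4) if gg[:,x].sum()>1])
print('proj tip',proj(w[1],[.4832,.176,.2]),'at .203',proj(w[1],[.4832,.176,.203]))
E
```

```text
[(np.int32(2), array([330.5, 183. ])), (np.int32(3), array([339.66666667, 185.66666667])), (np.int32(2), array([349.5, 188. ])), (np.int32(4), array([359.5, 190.5]))]
1 [[330.0314466  182.39192118]]
2 [[339.64150753 184.83271335]]
3 [[349.37863309 187.30736019]]
4 [[359.24418478 189.81627424]]
red 376 394 235 270
[(327, np.int64(245), np.int64(259)), (331, np.int64(245), np.int64(260)), (335, np.int64(245), np.int64(260)), (339, np.int64(245), np.int64(260)), (343, np.int64(245), np.int64(260)), (347, np.int64(245), np.int64(260)), (351, np.int64(244), np.int64(260)), (355, np.int64(244), np.int64(260)), (359, np.int64(244), np.int64(260)), (363, np.int64(244), np.int64(260)), (367, np.int64(244), np.int64(260)), (371, np.int64(244), np.int64(260))]
proj tip [[323.63991448 250.91618357]] at .203 [[324.42754661 253.22820659]]
```

```bash
python3 - <<'E'
from h import *
import pickle
d=pickle.load(open('c.pkl','rb')); b=pickle.load(open('b.pkl','rb'))
w=d['wrist'][1]; c,e=b['c'][1],b['d'][1]
print(tri((c,(345.8,28.2)),(e,(338.8,109)),(w,(324.8,252.3))))
print(tri((c,(391,22.2)),(e,(382,104.4)),(w,(376,252.2))))
E
```

```text
(array([0.48316363, 0.17585313, 0.20099122]), [np.float64(0.00035441343492919247), np.float64(0.0004463154889688291), np.float64(0.0005557162296243819)])
(array([0.5108017 , 0.17830905, 0.20150397]), [np.float64(7.418332495683666e-05), np.float64(0.00044878522776638365), np.float64(0.00042245320523217787)])
```

```bash
python3 -m inch '{"xyz":[[0,0.009,0],[0,0.009,0],[0,0.005,0],[0,0.005,0],[0,0,0],[0,0,0]],"turn":[[0,0,0],[0,0,0],[0,0,0],[0,0,0],[0,0,0],[0,0,0]],"hand":[1,1,1,1,1,1]}'
python3 - <<'E'
from h import *
print(arm.read_state()['force'])
for k in('side','scene','wrist'): cam(k,k+'4.png')
E
```

```text
time_s: 6.82
ee_pos: [0.4853, 0.177, 0.2895]
ee_rot: [-180.0, 0.0, 95.0]
force: [0.2, 0.2, -3.5]
finger_gap: 0.0085
grip_force: 59.7
[ 0.23542641  0.16543649 -3.46998277]
```

There's no axial force 8 mm past the tip, so the peg is in the hole. I'll advance towards the collar.

```bash
python3 -m inch '{"xyz":[[0,0.006,0],[0,0.006,0],[0,0.005,0],[0,0,0],[0,0,0]],"turn":[[0,0,0],[0,0,0],[0,0,0],[0,0,0],[0,0,0]],"hand":[1,1,1,1,1]}'; python3 -m inch '{"xyz":[[0,0.003,0],[0,0,0],[0,0,0]],"turn":[[0,0,0],[0,0,0],[0,0,0]],"hand":[1,1,1]}'
```

```text
time_s: 7.6
ee_pos: [0.5023, 0.1785, 0.2895]
ee_rot: [-180.0, 0.0, 95.0]
force: [-0.8, -0.4, -4.1]
finger_gap: 0.0083
grip_force: 59.7
time_s: 7.98
ee_pos: [0.5053, 0.1788, 0.2896]
ee_rot: [-180.0, -0.0, 95.0]
force: [-0.1, 0.9, -3.7]
finger_gap: 0.0083
grip_force: 59.7
```

```bash
for i in 1; do python3 -m inch '{"xyz":[[0,0.0015,0],[0,0,0],[0,0,0]],"turn":[[0,0,0],[0,0,0],[0,0,0]],"hand":[1,1,1]}'; python3 -m inch '{"xyz":[[0,0.0015,0],[0,0,0],[0,0,0]],"turn":[[0,0,0],[0,0,0],[0,0,0]],"hand":[1,1,1]}'; done
python3 - <<'E'
from h import *
d={k:cam(k,k+'5.png')[0] for k in('wrist','scene','side')}
r=lambda im:cv2.resize(im[:,:,::-1],(400,300),interpolation=3)
cv2.imwrite('pics/c5.png',np.vstack([np.hstack([r(d['wrist']),r(d['wrist'][210:300,230:350])]),np.hstack([r(d['scene'][165:240,310:410]),r(d['side'][110:185,230:330])])]))
E
```

```text
time_s: 8.35
ee_pos: [0.5068, 0.1789, 0.2896]
ee_rot: [-180.0, -0.0, 95.0]
force: [0.4, 0.3, -4.2]
finger_gap: 0.0082
grip_force: 59.7
time_s: 8.72
ee_pos: [0.5082, 0.179, 0.2896]
ee_rot: [-180.0, 0.0, 95.0]
force: [-1.7, -0.3, -3.3]
finger_gap: 0.0083
grip_force: 59.8
```

View pics/c5.png

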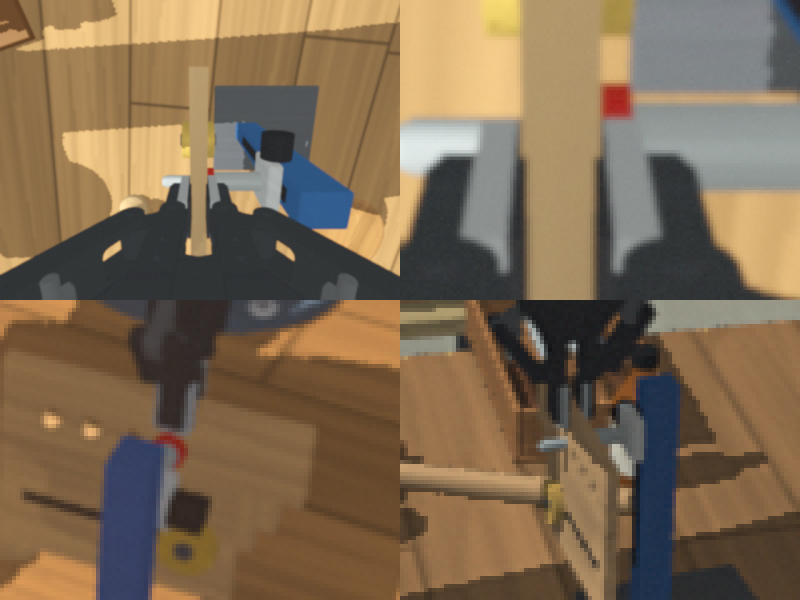

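The peg passes through hole 4: its tip shows in front of the board and the collar is right behind it, with first contact at about 1.7 N. I'll lower until the peg carries the weight.

```bash
python3 -m inch '{"xyz":[[0,0.0005,0.001],[0,0,0],[0,0,0]],"turn":[[0,0,0],[0,0,0],[0,0,0]],"hand":[1,1,1]}'; python3 -m inch '{"xyz":[[0,0,0.001],[0,0,0],[0,0,0]],"turn":[[0,0,0],[0,0,0],[0,0,0]],"hand":[1,1,1]}'
```

```text
time_s: 9.25
ee_pos: [0.5088, 0.1791, 0.2886]
ee_rot: [-180.0, -0.0, 95.0]
force: [-3.3, 1.0, -0.7]
finger_gap: 0.0082
grip_force: 60.0
time_s: 9.62
ee_pos: [0.5088, 0.1791, 0.2877]
ee_rot: [180.0, -0.0, 95.0]
force: [-4.4, -0.2, 0.2]
finger_gap: 0.0085
grip_force: 60.2
```

```bash
python3 -m inch '{"xyz":[[0,-0.001,0],[0,0,0],[0,0,0]],"turn":[[0,0,0],[0,0,0],[0,0,0]],"hand":[1,1,1]}'; python3 -m inch '{"xyz":[[0,0,0],[0,0,0],[0,0,0],[0,0,0],[0,0,0]],"turn":[[0,0,0],[0,0,0],[0,0,0],[0,0,0],[0,0,0]],"hand":[0.88,0.84,0.8,0.75,0.75]}'
```

```text
time_s: 10.0
ee_pos: [0.5081, 0.179, 0.2877]
ee_rot: [180.0, -0.0, 95.0]
force: [-0.7, 0.7, -0.9]
finger_gap: 0.0087
grip_force: 60.0
time_s: 10.62
ee_pos: [0.5079, 0.179, 0.2876]
ee_rot: [180.0, 0.0, 95.0]
force: [0.4, -0.2, -1.1]
finger_gap: 0.0211
grip_force: 0.0
```

```bash
python3 -m inch '{"xyz":[[0,0,0],[0,0,-0.004],[0,0,-0.008],[0,0,-0.012],[0,0,-0.02],[0,0,-0.03],[0,0,-0.03],[0,0,0],[0,0,0],[0,0,0],[0,0,0]],"turn":[[0,0,0],[0,0,0],[0,0,0],[0,0,0],[0,0,0],[0,0,0],[0,0,0],[0,0,0],[0,0,0],[0,0,0],[0,0,0]],"hand":[0.75,0.75,0.75,0.75,0.75,0.75,0.75,0.75,0.75,0.75,0.75]}'
python3 - <<'E'
from h import *
import time
d={k:cam(k,k+'6.png')[0] for k in('wrist','scene','side')}
f=[cam(k)[0] for k in('wrist','scene','side')]
print([np.abs(a.astype(int)-b).max() for a,b in zip(d.values(),f)])
r=lambda im:cv2.resize(im[:,:,::-1],(400,300),interpolation=3)
cv2.imwrite('pics/c6.png',np.vstack([np.hstack([r(d['wrist']),r(d['wrist'][210:315,220:360])]),np.hstack([r(d['scene'][165:270,290:430]),r(d['side'][110:215,210:350])])]))
E
```

```text
time_s: 12.0
ee_pos: [0.5078, 0.179, 0.391]
ee_rot: [-179.9, 0.0, 95.0]
force: [-1.0, -0.3, 0.1]
finger_gap: 0.0214
grip_force: 0.0
[np.int64(39), np.int64(29), np.int64(52)]
```

View pics/c6.png

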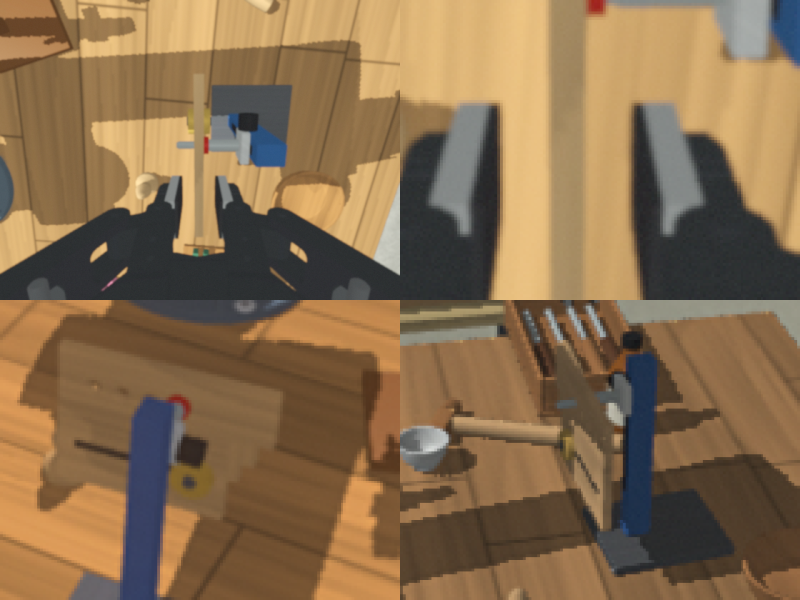

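The board hangs on hole 4 with the red collar right behind it. The frames differ slightly, so it may be swaying. I'll wait, then measure stillness and level.

```bash
python3 -m inch '{"xyz":[[0,0,-0.02],[0,0,-0.02],[0,0,0],[0,0,0],[0,0,0],[0,0,0],[0,0,0],[0,0,0],[0,0,0],[0,0,0],[0,0,0],[0,0,0],[0,0,0],[0,0,0],[0,0,0],[0,0,0],[0,0,0],[0,0,0],[0,0,0],[0,0,0]],"turn":[[0,0,0],[0,0,0],[0,0,0],[0,0,0],[0,0,0],[0,0,0],[0,0,0],[0,0,0],[0,0,0],[0,0,0],[0,0,0],[0,0,0],[0,0,0],[0,0,0],[0,0,0],[0,0,0],[0,0,0],[0,0,0],[0,0,0],[0,0,0]],"hand":[0.75,0.75,0.75,0.75,0.75,0.75,0.75,0.75,0.75,0.75,0.75,0.75,0.75,0.75,0.75,0.75,0.75,0.75,0.75,0.75]}' | head -2
python3 - <<'E'
from h import *
F=[]
for i in range(8): F.append(cam('scene','scene7.png' if i==0 else None)[0])
print([np.abs(a[165:270,290:430].astype(int)-F[0][165:270,290:430]).mean().round(2) for a in F])
p=arm.camera_params('scene')
g=np.mean(F,0).astype(np.uint8)
# contact sheet
r=lambda im:cv2.resize(im[:,:,::-1],(400,300),interpolation=3)
w=[cam(k,k+'7.png')[0] for k in('wrist','side')]
cv2.imwrite('pics/c7.png',np.vstack([np.hstack([cv2.resize(g[170:245,300:400,::-1],(800,600),interpolation=3)])]))
y=np.array([-.0872,.9962,0]);h=np.array([.5081,.178,.1995])
for o,z in((-.102,.033),(.078,.033),(.0165,-.061),(-.102,-.101)): print(o,z,proj(p,h+y*o+[.005,0,z]))
E
```

```text
time_s: 14.8
ee_pos: [0.5079, 0.179, 0.4316]
[np.float64(0.0), np.float64(0.57), np.float64(0.58), np.float64(0.57), np.float64(0.57), np.float64(0.57), np.float64(0.57), np.float64(0.57)]
-0.102 0.033 [[310.2683677  179.64949178]]
0.078 0.033 [[387.69040527 199.45572091]]
0.0165 -0.061 [[356.87337481 225.33764895]]
-0.102 -0.101 [[309.07646235 224.96664368]]
```

View pics/c7.png

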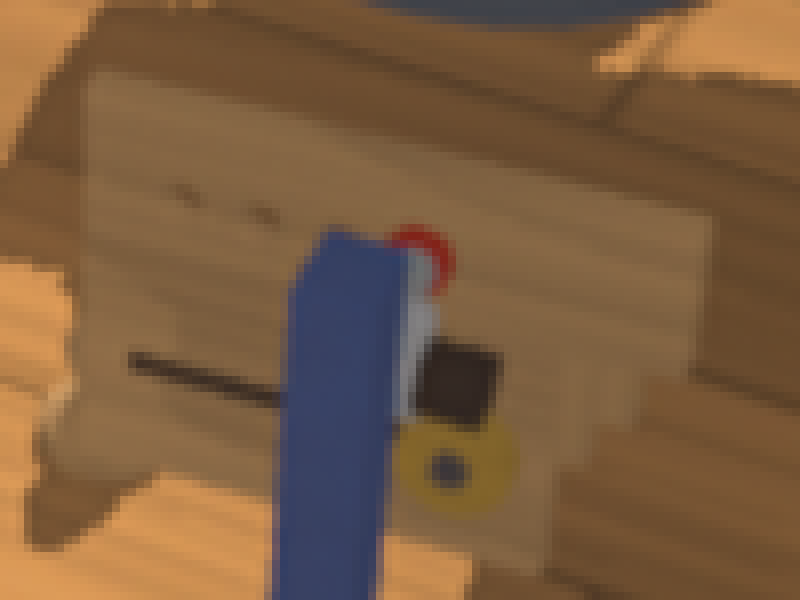

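The board is still: frame differences are constant at noise level. It's tilted only about 1.4°, which fits the mass tolerance, and it sits at the collar with the robot well clear.

```bash
python3 -c "
from rig import arm
print(arm.job_done())"
```

```text
the job is handed in; nothing more can be done
None
```

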